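Grip a neck block in the star-handled bench clamp

ROBOT

A 6-joint arm with a two-finger parallel gripper is mounted at the origin on the work surface. World frame = base frame: x ahead of the robot, y to its left, z up, the work surface at z = 0. Lengths are in m, angles in rad, forces in N, time in s.
With the tool pointing down it reaches from about 0.4 to 0.825 m from the base axis. Payload 7 kg.
Tool frame: the origin (TCP) lies midway between the tips of the shut fingers; the grasp point (between the pads) lies 19 mm behind it; z points along the fingers, y is the line along which they close (so a half turn about z gives the same grasp; the last joint's range is limited). The gripper opens to 88 mm and grips with 3 to 60 N. Pads are 19 mm wide; open, the fingers measure 130 mm over their backs; the gripper's body (78 mm by 193 mm) begins 47 mm behind the grasp point.
Start: joints at [-0.924, 0.359, 0.012, 0, -1.224, -0.288], TCP at [0.237, -0.632, 0.227] pointing down, gripper open.
Joint ranges: [-3.07, 3.07], [-1.43, 2.12], [-1.02, 1.25], [-3.03, 1.67], [-3.05, -0], [-3.03, 3.03]. Speed limits (rad/s): [2.39, 2.39, 3.01, 3.14, 3.14, 3.14].

INTERFACE

Orientations are given as [roll, pitch, yaw] about the fixed x, y, z axes, in that order (R = Rz(yaw) Ry(pitch) Rx(roll)).
In Python, from station import arm gives the robot as it stands.
- The arm moves only by the tool servo_tool, never from a script. Its argument "deltas" is a list of rows, each a list of 7 numbers: the closure, from -1 (fully open) to 1 (shut), then the shift along the tool's x, y, z in mm, then the turn, a rotation vector about the tool's x, y, z in degrees. In form: [[gripper, x, y, z, ax, ay, az], ...]. A call has 1 to 20 rows; each row shifts and turns the commanded pose from where the row before left it, along the tool's axes as they then stand; what a row does not reach is not made up. A row lasts 1/12 s, in which the tool goes at most 41.7 mm and 7.16 degrees, less where a joint would pass 70% of its speed; a pose out of reach is approached as far as the arm can. A call is refused whole if a number of a shift passes 41.7 or a number of a turn 7.16, either way. A call with a gripper value outside its range is refused whole. The fingers move at their own pace and stop on an object; "squeeze" is the grip in N (left out, the last holds). Time passes only in rows, so rows that do not move let the fingers close. It gives the time, the measured TCP pose, the force, the opening and the grip force at its end, in the units of the state.
- arm.get_state(): the state, without advancing time (a new reading comes with each control period).
- arm.grab_frame(name): name is "scene" or "top"; returns a dict with "color" (400x640x3 uint8, red, green, blue), "K" (3x3 intrinsics, pixels), "position" and "orientation" of the camera in the world. Camera axes: x right, y down, z forward; pixel columns grow to the right and rows downward; lengths in m; the calibration is good to about 2 mm. A picture is of the moment at which its call begins. There is no depth.
- arm.job_done(): hands the job in; it is judged then, once.
Trained networks look in a picture, given as the dict that the camera call returned (one of the last four; its "shot" number tells which), for a name from the list of things; names that differ only in an ending like _2 or _b are one class to them, and where a whole thing is asked for, a point or a joint stands for the part that bears it (a point fixed in the world has none). Each returns a list of dicts, best first, with "conf" (0 to 1); they miss things now and then, are a little off and sometimes report something else, mostly with a low value. They report only what shows in the picture. A call takes as long as a camera call. They do not tell look-alikes from the thing itself.
- arm.recognise(query, picture): "at" ([x, y, z] in m, in the coordinates of the camera as it stood for that picture, good to about 4 mm: the middle of the surface that is visible of it).
The state is a dict: "t": time; "q": joint angles; "qd": joint speeds; "joint_efforts": joint torques, N m; "eef_pos": TCP position; "ee_rot": TCP orientation; "force": force on the tool from outside, world axes, zero at the start; "moment": the same for the moment, N m; "width": finger opening in m; "gripper_force": force on a finger pad.
Only numpy, scipy, OpenCV 4.12 (cv2) and the standard library are available. Lean on these libraries where they do the work, as an engineer would, in place of code of your own. Each camera call takes 0.05 s, during which the arm holds its last target. There are 200 camera calls.

TASK

Stand the upright maple block on the bed of the bench clamp, between its two jaws and midway across their width, with its 36 mm thickness across the gap, and let go of it. Then wind the star handle clockwise (seen from above), pushing one spoke after another, until the jaws hold the block with a firm but gentle grip of about 30 N, never over 60 N, and leave it clamped. Move the jaw by its star handle only, push the spokes with no more than 25 N, and leave the other things on the bench where they are.

Things in the scene. Friction and masses are not known exactly. Their poses are not given: they have to be found in the camera images.
- block: Plain maple block standing upright, 56 x 36 x 80 mm (its x, y, z), 0.08 to 0.16 kg. Origin at the centre of its underside, z up. It starts left or right of the clamp. Fingers take it across its 56 mm (x), jaws across its 36 mm (y); turned half round is as good.
- clamp: Bench clamp fixed to the bench. Origin at bench height; y is the way the moving jaw travels as it closes, x across, z up. Steel bed 150 mm (x) by 335 mm (y -202 to +132 mm), top at z = 25 mm. Star handle at y = -125 mm. Stop jaw, 70 mm wide (x), 47 mm high above the bed, faces -y; its cork face is set anew each time between y = 66 and 76 mm (not reported: feel for it).
- gearbox (a point): Top centre of the clamp's green gearbox (85 x 85 mm, top 60 mm above the bench), under the star handle, at clamp x = 0, y = -125 mm. Axes as the clamp's. The rack inside moves the jaw +12 mm per radian of clockwise handle turn.
- bay (a point): Point on the top of the clamp's bed (25 mm above the bench), at clamp x = 0, y = +37 mm: a block centred here stands free of both jaws at every start. Axes as the clamp's.
- jaw: Moving jaw, 70 mm wide (x), 47 mm high, 25 mm thick. Origin at the foot of its clamping face, on the bed, mid-width; axes as the clamp's, +y towards the stop jaw. It starts at clamp y = 0 to 9 mm and must go 21 to 40 mm (1.8 to 3.4 rad of handle) to pinch the block, which slides on the bed ahead of it. The stop's cork gives 1 mm per 12 N.
- capstan: Star handle turning about an upright shaft. Origin on the shaft, mid-height of the spokes, 102 mm above the bench; z up. Four level round spokes 12 mm thick along its +x, +y, -x, -y axes (which turn with it), overall radius 94 mm. Hub radius 22 mm, top 30 mm above the spokes' centre line; free for 36 mm below. Clockwise from above closes the jaw. Stays where left, under load too.
- ball (a point): Centre of the black 22 mm ball on the handle's +x spoke, 83 mm from the shaft (all four alike). Turning it free takes 0.6 N m at all angles (about 9 N of push 65 mm out); 30 N of grip on the block adds 0.36 N m, so stop at 1.6 times the free push felt just before. Once pinched, each 0.1 rad adds 10 to 14 N of grip..
- wedge: Bystander: stepped maple offcut lying flat, 50 x 90 x 34 mm. Starts on the other side of the clamp from the block. Leave alone.
- glue: Bystander: glass jar with steel cap, 56 mm wide, 85 mm high. Leave alone.
- chisel: Bystander: long-bladed hand tool with dark wood handle, 200 mm, lying beyond the clamp. Leave alone.
- brush: Bystander: brush lying on the bench. Leave alone.
- plane: Bystander: small brass plane, 90 x 34 x 56 mm. Leave alone.
- tin: Bystander: open steel tin, 68 mm wide, 50 mm high. Leave alone.
- peg_turned: Bystander: small turned peg of dark wood, 32 mm wide, 50 mm high, standing. Leave alone.
Things that resemble listed ones, but are neither listed nor needed, are in the scene too. What is shaped like the block but purple is not meant.

How it is judged:
On the way, in this order (a step that is already met when the one before it is completed fails the run):
1. the block stands on the clamp's bed between the jaws, let go, the jaw not yet pressing it (z of block in the frame of clamp below 0.029 m and angle between block's own z axis and vertical below 0.06 rad and x of block in the frame of clamp between -0.014 and 0.014 m and y of block in the frame of clamp between 0.015 and 0.065 m and contact force between the fingers and block below 0.2 N and contact force between jaw and block below 2 N), for 0.2 s.
2. the jaw grips the block with at least 15 N (contact force between jaw and block above 15 N), for 0.2 s.
At the end, for the whole second after the job is handed in: The block stands on the bed (underside within 4 mm of it, upright within 0.06 rad) between the jaws, its 36 mm thickness along the jaw's travel within 0.08 rad, its centre within 14 mm of the clamp's centre line, at rest, and the jaw presses it with 15 to 45 N (z of block in the frame of clamp below 0.029 m and angle between block's own z axis and vertical below 0.06 rad and x of block in the frame of clamp between -0.014 and 0.014 m and y of block in the frame of clamp between 0.015 and 0.065 m and angle between the y axis of block and the y axis of clamp, either way round below 0.08 rad and contact force between jaw and block between 15 and 45 N and linear speed of block below 0.01 m/s); the robot touches nothing.
It fails at once if the jaw presses the block with more than 60 N (contact force between jaw and block above 60 N).
It fails at once if the star handle is pushed with more than 25 N (contact force between any of the fingers, the arm and capstan above 25 N).
It fails at once if the robot pushes the jaw itself with more than 5 N (contact force between any of the fingers, the arm and jaw above 5 N).
It fails at once if a bystander is moved by more than 20 mm (distance of any of wedge, glue, chisel, brush, plane, tin, peg_turned from where it was at the start of the episode above 0.02 m).
It also fails if it takes over 72 s, if anything falls off the work surface, if the arm or the gripper's body presses on something with over 40 N, if the wrist force passes 120 N, or if a joint passes its speed limit or range.

## Working session

There is one attempt and no reset: what is moved stays moved. The work goes in short steps, Python scripts to look and compute and a tool call to move; the robot and the scene stay as the last step left them, time stands still between calls to the robot, and variables do not carry over. Pictures are saved under pics/ and viewed, at most 10 in all, crops included, and the job is handed in when it is done.

Besides the shell and the picture viewer there is one more tool, called after "Request:" as a command line: name --pt "numbers of a row" for each row, then --argument value for the rest. servo_tool: Moves the arm, as the interface text tells. Its arguments: {"type":"object","properties":{"deltas":{"type":"array","items":{"type":"array","items":{"type":"number"}}},"squeeze":{"type":"number"}},"required":["deltas"]}

```bash
mkdir -p pics; ls
cat > h.py <<'E'
import numpy as np, cv2
from station import arm
from scipy.spatial.transform import Rotation as R
def cam(f):
    o=np.array(f["orientation"],float)
    Rm=o if o.shape==(3,3) else (R.from_euler('xyz',o).as_matrix() if o.size==3 else R.from_quat(o).as_matrix())
    return Rm,np.array(f["position"],float)
def world(f,p):
    Rm,t=cam(f); return Rm@np.array(p)+t
def proj(f,P):
    Rm,t=cam(f); c=Rm.T@(np.array(P)-t); u=f["K"]@c; return u[:2]/u[2]
def ray(f,u,v,z):
    Rm,t=cam(f); d=Rm@np.linalg.inv(f["K"])@np.array([u,v,1.]); return t+d*(z-t[2])/d[2]
def save(f,n,crop=None,s=1):
    im=f["color"][:,:,::-1]
    if crop: im=im[crop[1]:crop[3],crop[0]:crop[2]]
    cv2.imwrite("pics/"+n,cv2.resize(im,None,fx=s,fy=s,interpolation=cv2.INTER_CUBIC))
E
python3 - <<'E'
from h import *
for n in("top","scene"):
    f=arm.grab_frame(n); save(f,n+"0.png",s=1.25)
    print(n,f["position"],f["orientation"],f["K"][0])
    for q in("block","clamp","gearbox","bay","jaw","capstan","ball","wedge"):
        for d in arm.recognise(q,f)[:4]:
            w=world(f,d["at"]); print(q,round(d["conf"],2),w.round(3),proj(f,w).round())
print(arm.get_state())
E
```

```text
pics
top [0.44930393 0.00752519 1.68513343] [-3.09341447 -0.00637639 -1.56470006] [471.57906237   0.         317.07431015]
block 0.69 [ 0.494 -0.46   0.081] [451. 206.]
block 0.65 [ 0.495 -0.273  0.079] [397. 206.]
block 0.6 [ 0.403 -0.485  0.081] [459. 233.]
block 0.55 [ 0.397 -0.259  0.079] [392. 234.]
clamp 0.58 [ 0.557 -0.032  0.025] [326. 188.]
gearbox 0.98 [ 0.558 -0.034  0.023] [326. 188.]
bay 0.76 [ 0.552 -0.03   0.028] [325. 189.]
jaw 0.63 [0.567 0.002 0.07 ] [316. 184.]
jaw 0.62 [0.438 0.333 0.016] [222. 221.]
capstan 0.83 [ 0.547 -0.104  0.109] [347. 189.]
ball 0.65 [ 0.549 -0.109  0.112] [349. 189.]
ball 0.39 [ 0.292 -0.393  0.015] [427. 264.]
wedge 0.89 [0.442 0.334 0.016] [222. 220.]
wedge 0.73 [ 0.546 -0.103  0.113] [347. 190.]
scene [1.29923219 0.33778623 0.87725831] [-2.329317    0.00268313  1.98996731] [397.61020765   0.         312.36939712]
block 0.95 [ 0.407 -0.252  0.055] [260. 161.]
block 0.94 [ 0.403 -0.481  0.056] [204. 144.]
block 0.83 [ 0.507 -0.355  0.051] [218. 171.]
block 0.73 [ 0.506 -0.262  0.054] [243. 178.]
clamp 0.8 [ 0.591 -0.032  0.026] [296. 223.
[... 496 characters left out ...]
ge 0.27 [ 0.639 -0.411  0.019] [181. 199.]
{'t': 0.9, 'q': array([-9.23930932e-01,  3.58520769e-01,  1.19094998e-02,  9.90509536e-06,
       -1.22411387e+00, -2.88107628e-01]), 'qd': array([ 0.00012775, -0.0018038 , -0.00172692, -0.00025486, -0.00043896,
       -0.00077895]), 'joint_efforts': array([ 1.49600550e-05, -5.82354355e+01,  2.93299037e+01,  7.00221106e+00,
        1.26369388e-02, -1.20458677e-05]), 'eef_pos': array([ 0.236976  , -0.63201006,  0.22661845]), 'ee_rot': array([-3.14152176e+00,  1.12943541e-05, -2.78283152e+00]), 'force': array([0.06445761, 0.05043592, 0.31508715]), 'moment': array([0.01495985, 0.0359085 , 0.00380568]), 'gripper_force': 0.0, 'width': 0.0877714925726894}
```

View pics/top0.png

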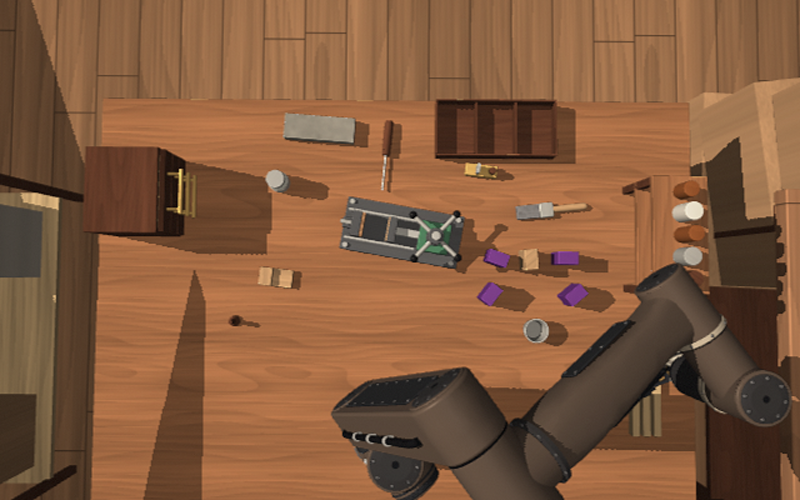

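View pics/scene0.png

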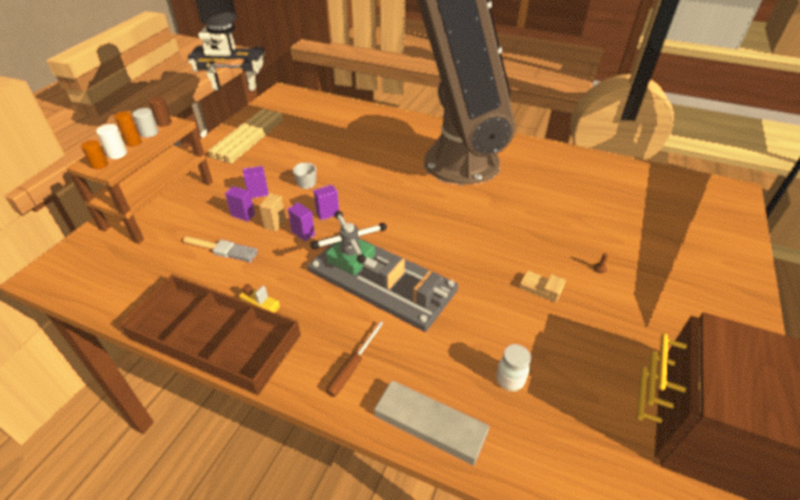

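Pixels (640×400 top view): purple look-alikes stand at (397,206), (451,206), (392,234) and (459,233). The only maple upright is at about (424,207); the other maple thing at (222,220) is the flat wedge. I choose (424,207). The clamp runs from (273,175) to (370,200), with its handle on the right at about (349,189).

Run:
```python
from h import *
f=arm.grab_frame("top"); save(f,"c1.png",(265,145,425,250),5)
save(f,"c2.png",(375,185,475,255),8)
```

```text
(no output)
```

View pics/c1.png

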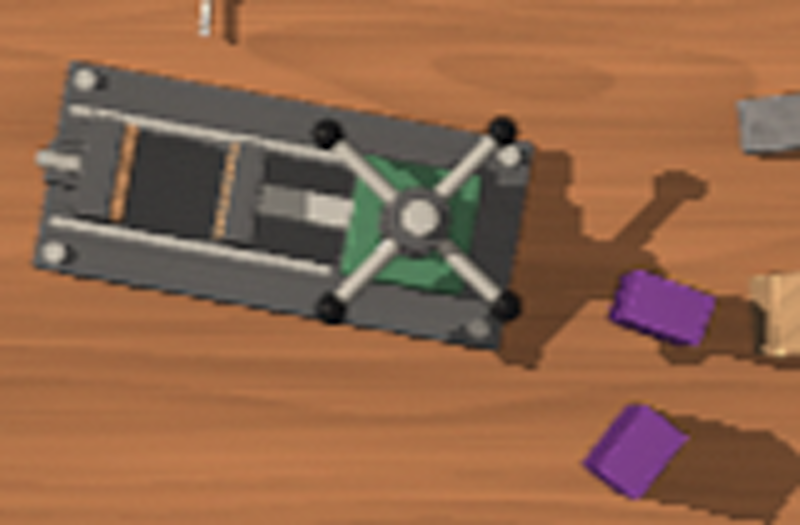

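View pics/c2.png

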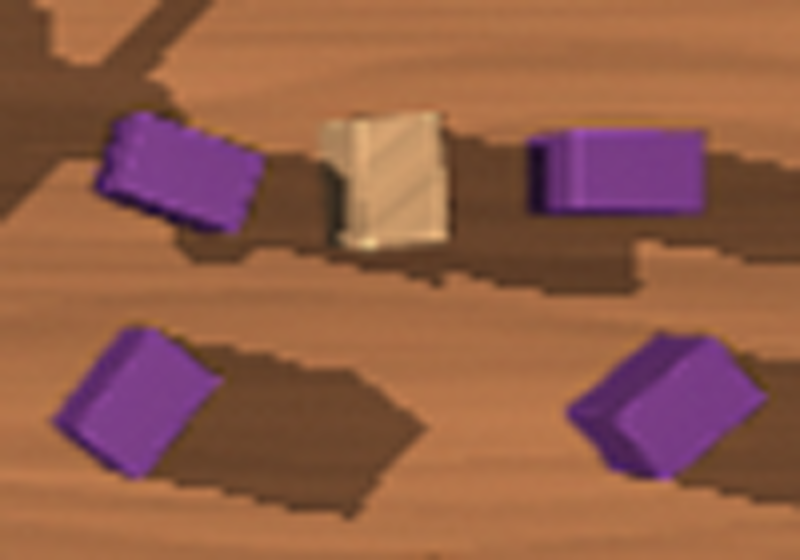

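Crop 1 shows the clamp bed corners at (72,62), (35,268), (500,348) and (533,142), with the hub at (420,216). Crop 2 shows that the choice is the single maple upright, top face centre at about (405,180), long side nearly along the image vertical. Purple ones stand either side of it.

Run:
```python
from h import *
f=arm.grab_frame("top")
c1=lambda u,v,z: ray(f,265+(u+.5)/5-.5,145+(v+.5)/5-.5,z)[:2]
c2=lambda u,v,z: ray(f,375+(u+.5)/8-.5,185+(v+.5)/8-.5,z)[:2]
C=[c1(*p,.025) for p in((72,62),(35,268),(500,348),(533,142))]
print("bed",np.round(C,3)); mid=np.mean(C,0)
d=(C[3]+C[2]-C[0]-C[1]);d=-d/np.linalg.norm(d)   # clamp +y
d2=(C[0]+C[3]-C[1]-C[2]);d2/=np.linalg.norm(d2)
ys=d; xs=np.array([ys[1],-ys[0]])
yaw=np.arctan2(xs[1],xs[0]); o=mid+.035*ys
print("yaw",np.degrees(yaw),"alt",np.degrees(np.arctan2(d2[1],d2[0])),"o",o,"bay",o+.037*ys,"shaft",o-.125*ys)
print("lens",np.linalg.norm(C[0]-C[1]),np.linalg.norm(C[2]-C[1]))
hub=c1(420,216,.132);print("hub",hub)
for p in((328,133),(502,130),(508,306),(331,307)):
    b=c1(*p,.107); v=b-(o-.125*ys); print("ball",b.round(3),np.hypot(*v).round(3),np.degrees(np.arctan2(v[1],v[0])))
for p in((133,122),(118,220),(236,143),(220,240)):
    w=c1(*p,.072)-o; print("faces clamp xy",(xs@w).round(4),(ys@w).round(4))
B=[c2(*p,.08) for p in((358,118),(440,112),(449,240),(368,247))]
print("block",np.round(B,4),np.mean(B,0))
e=(B[0]+B[1]-B[2]-B[3]);print("byaw",np.degrees(np.arctan2(e[1],e[0])),np.linalg.norm(e)/2)
s=arm.get_state();print(R.from_euler('xyz',s["ee_rot"]).as_matrix().round(3),np.degrees(s["ee_rot"]))
```

```text
bed [[ 0.665  0.133]
 [ 0.519  0.158]
 [ 0.465 -0.17 ]
 [ 0.611 -0.193]]
yaw -9.450381564381296 alt -9.298084113111333 o [0.57099833 0.01620663] bay [0.57707349 0.05270447] shaft [ 0.55047416 -0.10709689]
lens 0.14805906032176766 0.33224096272237025
hub [ 0.55093054 -0.10584295]
ball [ 0.608 -0.046] 0.084 46.859669793751834
ball [ 0.611 -0.163] 0.082 -42.61608732281439
ball [ 0.493 -0.167] 0.083 -134.12955941931014
ball [ 0.491 -0.048] 0.084 135.2306928273806
faces clamp xy 0.035 0.0777
faces clamp xy -0.0332 0.0762
faces clamp xy 0.0328 0.0055
faces clamp xy -0.0348 0.005
block [[ 0.5166 -0.3511]
 [ 0.5193 -0.3861]
 [ 0.4648 -0.3896]
 [ 0.4616 -0.3551]] [ 0.4905811  -0.37047792]
byaw 3.9541368087529527 0.054862383555152765
[[-0.936 -0.351 -0.   ]
 [-0.351  0.936  0.   ]
 [-0.     0.    -1.   ]] [ 1.79997316e+02  6.71801705e-04 -1.59443893e+02]
```

Request:
servo_tool --pt "-1 -27 13 0 0 0 -3" --pt "-1 -27.5 11.5 0 0 0 -5" --pt "-1 -28.5 9 0 0 0 -5" --pt "-1 -29.5 6.5 0 0 0 -6" --pt "-1 -30 3.5 0 0 0 -6" --pt "-1 -30 0 0 0 0 -6" --pt "-1 -30 -3 0 0 0 -6" --pt "-1 -29 -6 0 0 0 -6" --pt "-1 -28 -9 0 0 0 -6" --pt "-1 -26 -12 0 0 0 -6" --pt "-1 -24 -14 0 0 0 -6" --pt "-1 -20 -14 0 0 0 -6" --pt "-1 0 0 0 0 0 -6.4" --pt "-1 0 0 0 0 0 0"

```text
t: 2.17
eef_pos: [0.4818, -0.3796, 0.2266]
ee_rot: [-3.141, -0.0, -1.494]
force: [-0.5, 0.3, 1.0]
width: 0.0875
gripper_force: 0.0
```

```bash
cat >> h.py <<'E'
def delta(P,yawx):  # tool-frame shift (mm) and az (deg) from measured pose to target, tool down
    s=arm.get_state(); M=R.from_euler('xyz',s["ee_rot"]).as_matrix()
    d=M.T@(np.array(P)-s["eef_pos"])*1000
    y=np.degrees(np.arctan2(M[1,0],M[0,0])); a=(yawx-y+180)%360-180
    print("t",round(s["t"],2),"pos",s["eef_pos"].round(4),"yawx",y.round(2),"z",M[:,2].round(4),"shift mm",d.round(1),"az",(-a).round(2),"q6",s["q"][5].round(2),"F",s["force"].round(2))
E
python3 -c "
from h import *
delta((.4906,-.3705,.036),-86)"
```

```text
t 2.17 pos [ 0.4818 -0.3796  0.2266] yawx -85.62 z [ 1.e-04 -0.e+00 -1.e+00] shift mm [ -8.4  -9.4 190.6] az 0.38 q6 0.43 F [-0.49  0.26  0.99]
```

Request:
servo_tool --pt "-1 -4 -5 15 0 0 0.4" --pt "-1 -4.4 -4.4 25 0 0 0" --pt "-1 0 0 30 0 0 0" --pt "-1 0 0 30 0 0 0" --pt "-1 0 0 30 0 0 0" --pt "-1 0 0 25 0 0 0" --pt "-1 0 0 20 0 0 0" --pt "-1 0 0 15.6 0 0 0" --pt "-1 0 0 0 0 0 0" --pt "1 0 0 0 0 0 0" --pt "1 0 0 0 0 0 0" --pt "1 0 0 0 0 0 0" --pt "1 0 0 0 0 0 0" --pt "1 0 0 0 0 0 0" --pt "1 0 0 0 0 0 0" --pt "1 0 0 0 0 0 0" --squeeze 20

```text
t: 3.5
eef_pos: [0.4899, -0.3719, 0.0369]
ee_rot: [-3.141, -0.001, -1.509]
force: [-0.9, 0.9, 5.8]
width: 0.0558
gripper_force: 20.0
```

```bash
python3 -c "
from h import *
delta((.4906,-.3705,.15),-86)
f=arm.grab_frame('scene'); save(f,'g.png',(170,100,330,240),4)"
```

```text
t 3.5 pos [ 0.4899 -0.3719  0.0369] yawx -86.44 z [ 9.e-04 -5.e-04 -1.e+00] shift mm [  -1.3   -0.9 -113.1] az -0.44 q6 0.39 F [-0.85  0.93  5.8 ]
```

View pics/g.png

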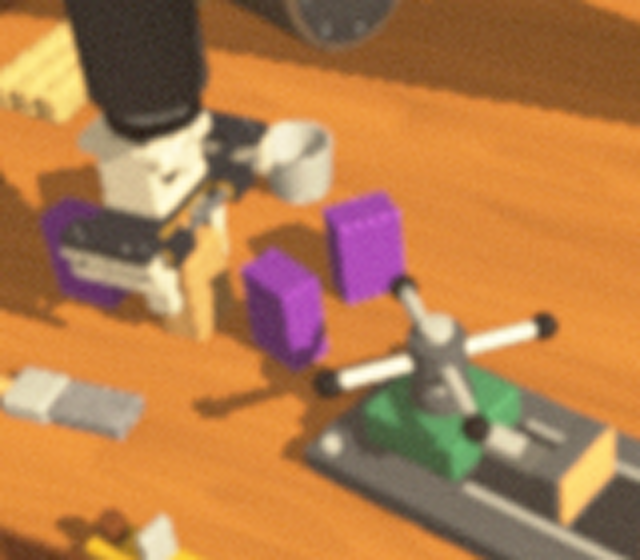

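The maple block is held between the fingers, near crop pixel (200,280). Lifting and carrying it over the handle.

Request:
servo_tool --pt "1 0 0 -10 0 0 0" --pt "1 0 0 -25 0 0 0" --pt "1 0 0 -35 0 0 0" --pt "1 0 0 -40 0 0 0" --pt "1 0 0 -40 0 0 0" --pt "1 -10 -3 -35 0 0 0" --pt "1 -25 -7 -10 0 0 0" --pt "1 -35 -9 0 0 0 0" --pt "1 -35 -9 0 0 0 0" --pt "1 -35 -9 0 0 0 0" --pt "1 -35 -9 0 0 0 0" --pt "1 -35 -9 0 0 0 0" --pt "1 -35 -10 0 0 0 0" --pt "1 -35 -10 0 0 0 0" --pt "1 -35 -10 0 0 0 0" --pt "1 -35 -10 0 0 0 0" --pt "1 -33 -9 0 0 0 0" --pt "1 -23 -5 0 0 0 0" --pt "1 -12 -4 0 0 0 5" --pt "1 0 0 0 0 0 5"

```text
t: 5.22
eef_pos: [0.5767, 0.0552, 0.2312]
ee_rot: [-3.142, 0.0, -1.684]
force: [-0.7, -0.7, -0.6]
width: 0.0562
gripper_force: 20.0
```

Request:
servo_tool --pt "1 0 0 0 0 0 3" --pt "1 0 0 0 0 0 0" --pt "1 0 0 0 0 0 0"

```text
t: 5.47
eef_pos: [0.5762, 0.0525, 0.2312]
ee_rot: [3.142, 0.0, -1.734]
force: [0.0, 0.4, -0.8]
width: 0.0561
gripper_force: 20.0
```

```bash
python3 -c "
from h import *
delta((.577,.053,.062),-99.45)"
```

```text
t 5.47 pos [0.5762 0.0525 0.2312] yawx -99.33 z [-0.e+00  1.e-04 -1.e+00] shift mm [ -0.6  -0.7 169.2] az 0.12 q6 -0.59 F [ 0.04  0.4  -0.8 ]
```

Request:
servo_tool --pt "1 -0.6 -0.7 15 0 0 0" --pt "1 0 0 30 0 0 0" --pt "1 0 0 35 0 0 0" --pt "1 0 0 35 0 0 0" --pt "1 0 0 25 0 0 0" --pt "1 0 0 15 0 0 0" --pt "1 0 0 7 0 0 0" --pt "1 0 0 2 0 0 0" --pt "1 0 0 1.5 0 0 0" --pt "1 0 0 0 0 0 0" --pt "1 0 0 0 0 0 0"

```text
t: 6.38
eef_pos: [0.5781, 0.0532, 0.0668]
ee_rot: [-3.14, 0.001, -1.735]
force: [0.2, -0.2, -0.8]
width: 0.0562
gripper_force: 20.0
```

```bash
python3 -c "
from h import *
delta((.577,.053,.062),-99.45)
f=arm.grab_frame('scene'); save(f,'p.png',(250,150,400,262),5)"
```

```text
t 6.38 pos [0.5781 0.0532 0.0668] yawx -99.42 z [ 2.1e-03  7.0e-04 -1.0e+00] shift mm [0.3 1.  4.8] az 0.03 q6 -0.59 F [ 0.15 -0.2  -0.79]
```

View pics/p.png

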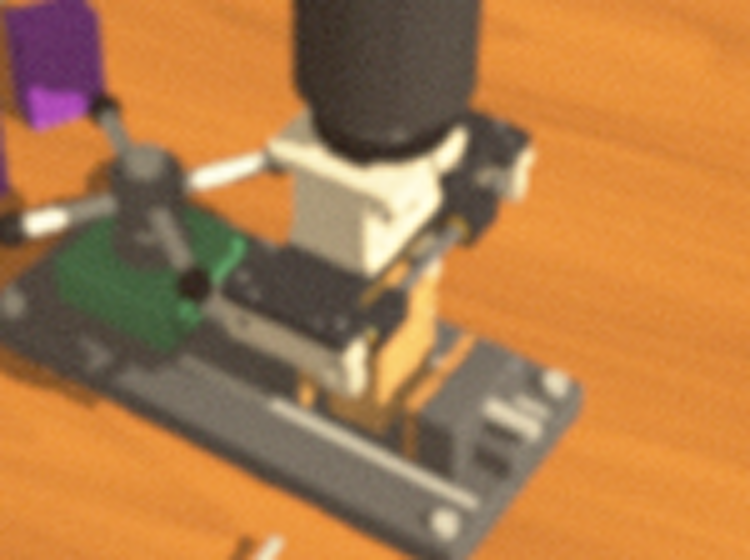

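The block is between the jaws, clear of the stop cork at crop (420,400) and about centred. Lowering the last 5 mm.

Request:
servo_tool --pt "1 0 0 2 0 0 0" --pt "1 0 0 1.5 0 0 0" --pt "1 0 0 1 0 0 0" --pt "1 0 0 0.5 0 0 0" --pt "1 0 0 0 0 0 0" --pt "1 0 0 0 0 0 0"

```text
t: 6.93
eef_pos: [0.5774, 0.0531, 0.0618]
ee_rot: [-3.141, 0.0, -1.735]
force: [-4.2, 1.8, 9.9]
width: 0.0558
gripper_force: 20.0
```

Request:
servo_tool --pt "-1 0 0 0 0 0 0" --pt "-1 0 0 0 0 0 0" --pt "-1 0 0 0 0 0 0" --pt "-1 0 0 0 0 0 0" --pt "-1 0 0 -5 0 0 0" --pt "-1 0 0 -15 0 0 0" --pt "-1 0 0 -30 0 0 0" --pt "-1 0 0 -35 0 0 0" --pt "-1 0 0 -35 0 0 0" --pt "-1 0 0 -20 0 0 0" --pt "1 0 0 0 0 0 0"

```text
t: 7.85
eef_pos: [0.5799, 0.0535, 0.2065]
ee_rot: [-3.134, 0.003, -1.735]
force: [1.4, 0.0, 0.3]
width: 0.0847
gripper_force: 0.0
```

```bash
cat >> h.py <<'E'
c=np.array([.5507,-.1065]); 
def spoke(th,r,off):
    t=np.radians(th); e=np.array([np.cos(t),np.sin(t)]); n=np.array([-e[1],e[0]])
    return c+r*e+off*n
E
python3 -c "
from h import *
p=spoke(-43.5,.058,.040); print(p)
delta((*p,.2),-43.5)
f=arm.grab_frame('scene')
for d in arm.recognise('block',f)[:3]: print(d['conf'],world(f,d['at']).round(3))
"
```

```text
[ 0.6203059  -0.11740959]
t 7.85 pos [0.5799 0.0535 0.2065] yawx -99.4 z [ 0.0085  0.0021 -1.    ] shift mm [162.  -67.7   6.4] az -55.9 q6 -0.59 F [1.38 0.01 0.31]
0.93 [ 0.506 -0.265  0.054]
0.91 [ 0.514 -0.457  0.052]
0.85 [0.601 0.061 0.08 ]
```

Request:
servo_tool --pt "1 15 -6 0 0 0 0" --pt "1 27 -11.3 0 0 0 0" --pt "1 30 -12.5 0 0 0 0" --pt "1 30 -12.5 0 0 0 0" --pt "1 30 -12.5 0 0 0 0" --pt "1 20 -8.6 0 0 0 0" --pt "1 10 -4.3 0 0 0 0" --pt "1 0 0 0 0 0 -7" --pt "1 0 0 0 0 0 -7" --pt "1 0 0 0 0 0 -7" --pt "1 0 0 0 0 0 -7" --pt "1 0 0 0 0 0 -7" --pt "1 0 0 0 0 0 -7" --pt "1 0 0 0 0 0 -7" --pt "1 0 0 0 0 0 -6.9" --pt "1 0 0 0 0 0 0" --pt "1 0 0 0 0 0 0"

```text
t: 9.37
eef_pos: [0.617, -0.1176, 0.1996]
ee_rot: [3.141, 0.001, -0.764]
force: [-0.5, 0.6, -0.2]
width: 0.0005
gripper_force: 0.0
```

```bash
python3 -c "
from h import *
p=spoke(-43.5,.058,.040)
delta((*p,.084),-43.5)
f=arm.grab_frame('top'); save(f,'t2.png',(265,145,385,235),6)
"
```

```text
t 9.37 pos [ 0.617  -0.1176  0.1996] yawx -43.75 z [-1.6e-03  1.0e-04 -1.0e+00] shift mm [  2.4  -2.5 115.6] az -0.25 q6 0.69 F [-0.51  0.57 -0.19]
```

View pics/t2.png

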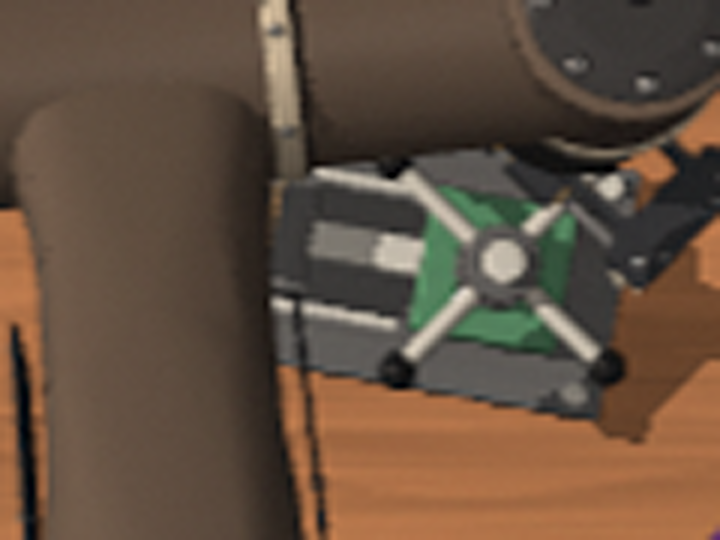

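The handle is unmoved, with its hub at crop (503,262), and the fingers are above the gap beside the upper-right spoke. Descending there.

Request:
servo_tool --pt "1 2.4 -2.5 10 0 0 0" --pt "1 0 0 20 0 0 0" --pt "1 0 0 25 0 0 0" --pt "1 0 0 25 0 0 0" --pt "1 0 0 20 0 0 0" --pt "1 0 0 12 0 0 0" --pt "1 0 0 4 0 0 0" --pt "1 0 0 0 0 0 0" --pt "1 0 0 0 0 0 0"

```text
t: 10.17
eef_pos: [0.6216, -0.1179, 0.0851]
ee_rot: [-3.141, -0.001, -0.76]
force: [-0.1, -0.6, 0.2]
width: 0.0002
gripper_force: 0.0
```

Request:
servo_tool --pt "1 0 3 0 0 0 0" --pt "1 0 3 0 0 0 0" --pt "1 0 2 0 0 0 0" --pt "1 0 1 0 0 0 0" --pt "1 0 1 0 0 0 0" --pt "1 0 0 0 0 0 0"

```text
t: 10.67
eef_pos: [0.6139, -0.1253, 0.0848]
ee_rot: [-3.141, -0.0, -0.76]
force: [0.3, 0.1, -1.2]
width: 0.0006
gripper_force: 0.0
```

```bash
python3 -c "
from h import *
p=spoke(-43.5,.058,.027)
delta((*p,.084),-43.5)
"
```

```text
t 10.67 pos [ 0.6139 -0.1253  0.0848] yawx -43.56 z [ 4.e-04  0.e+00 -1.e+00] shift mm [-0.8  2.9  0.8] az -0.06 q6 0.7 F [ 0.33  0.09 -1.16]
```

Creep to contact.

Request:
servo_tool --pt "1 0 1 0 0 0 0" --pt "1 0 1 0 0 0 0" --pt "1 0 1 0 0 0 0" --pt "1 0 1 0 0 0 0"

```text
t: 11.0
eef_pos: [0.6112, -0.128, 0.0844]
ee_rot: [3.141, 0.0, -0.76]
force: [0.8, -0.2, -0.1]
width: 0.0005
gripper_force: 0.0
```

Request:
servo_tool --pt "1 0 1 0 0 0 0" --pt "1 0 1 0 0 0 0" --pt "1 0 1 0 0 0 0" --pt "1 0 1 0 0 0 0"

```text
t: 11.33
eef_pos: [0.6084, -0.131, 0.0844]
ee_rot: [3.142, -0.0, -0.76]
force: [-0.6, -0.1, 0.8]
width: 0.0005
gripper_force: 0.0
```

Request:
servo_tool --pt "1 0 1.2 0 0 0 0" --pt "1 0 1.2 0 0 0 0" --pt "1 0 1.2 0 0 0 0" --pt "1 0 1.2 0 0 0 0"

```text
t: 11.67
eef_pos: [0.6073, -0.1324, 0.0847]
ee_rot: [-3.137, -0.002, -0.76]
force: [6.3, 9.0, -3.5]
width: 0.0002
gripper_force: 5.2
```

Request:
servo_tool --pt "1 0 1 0 0 0 0" --pt "1 0 1 0 0 0 0" --pt "1 0 1 0 0 0 0"

```text
t: 11.92
eef_pos: [0.6057, -0.1345, 0.0847]
ee_rot: [-3.137, -0.002, -0.76]
force: [6.7, 10.2, -3.3]
width: 0.0002
gripper_force: 5.5
```

```bash
python3 -c "
from h import *
p=spoke(-43.5,.058,.020)
delta((*p,.084),-43.5)
"
```

```text
t 11.92 pos [ 0.6057 -0.1345  0.0847] yawx -43.52 z [ 0.005   0.0023 -1.    ] shift mm [-1.1 -2.4  0.7] az -0.02 q6 0.72 F [ 6.65 10.16 -3.29]
```

Request:
servo_tool --pt "1 0.4 1.5 0 0 0 1.5" --pt "1 0.6 2.1 0 0 0 2" --pt "1 0.8 3.1 0 0 0 3" --pt "1 0.8 3.1 0 0 0 3" --pt "1 0.8 3.1 0 0 0 3" --pt "1 0.8 3.1 0 0 0 3"

```text
t: 12.42
eef_pos: [0.5966, -0.1481, 0.0847]
ee_rot: [-3.136, -0.001, -1.033]
force: [7.5, 7.9, -4.5]
width: 0.0005
gripper_force: 5.2
```

Request:
servo_tool --pt "1 0.8 3.1 0 0 0 3" --pt "1 0.8 3.1 0 0 0 3" --pt "1 0.8 3.1 0 0 0 3" --pt "1 0.8 3.1 0 0 0 3" --pt "1 0.8 3.1 0 0 0 3" --pt "1 0.8 3.1 0 0 0 3"

```text
t: 12.92
eef_pos: [0.5823, -0.1605, 0.085]
ee_rot: [-3.134, -0.0, -1.347]
force: [9.7, 4.8, -5.9]
width: 0.0006
gripper_force: 5.2
```

```bash
cat >> h.py <<'E'
def st():
    s=arm.get_state(); M=R.from_euler('xyz',s["ee_rot"]).as_matrix()
    v=np.r_[c-s["eef_pos"][:2],0]*1000
    F=M.T@s["force"]
    y=np.degrees(np.arctan2(M[1,0],M[0,0]))
    sp=(M.T@v)[:2]
    print("t",round(s["t"],2),"yawx",y.round(1),"shaft in tool",sp.round(1),"z",s["eef_pos"][2].round(4),"Ftool",F.round(1),"torque/F est Nm",(-F[1]*-sp[0]/1000).round(2))
E
python3 -c "
from h import *
st()"
```

```text
t 12.92 yawx -77.1 shaft in tool [-59.6  18.8] z 0.085 Ftool [ -2.5 -10.4   6. ] torque/F est Nm 0.62
```

Request:
servo_tool --pt "1 0.9 3.1 0 0 0 3" --pt "1 0.9 3.1 0 0 0 3" --pt "1 0.9 3.1 0 0 0 3" --pt "1 0.9 3.1 0 0 0 3" --pt "1 0.9 3.1 0 0 0 3" --pt "1 0.9 3.1 0 0 0 3" --pt "1 0.9 3.1 0 0 0 3" --pt "1 0.9 3.1 0 0 0 3" --pt "1 0.9 3.1 0 0 0 3" --pt "1 0.9 3.1 0 0 0 3"

```text
t: 13.75
eef_pos: [0.5517, -0.1701, 0.0853]
ee_rot: [-3.134, 0.002, -1.87]
force: [10.7, -0.5, -6.5]
width: 0.0002
gripper_force: 4.7
```

```bash
python3 -c "
from h import *
st()"
```

```text
t 13.75 yawx -107.1 shaft in tool [-60.5  19.7] z 0.0853 Ftool [ -2.6 -10.4   6.6] torque/F est Nm 0.63
```

Request:
servo_tool --pt "1 0.9 3.1 0 0 0 3" --pt "1 0.9 3.1 0 0 0 3" --pt "1 0.9 3.1 0 0 0 3" --pt "1 0.9 3.1 0 0 0 3" --pt "1 0.9 3.1 0 0 0 3"

```text
t: 14.17
eef_pos: [0.5352, -0.1687, 0.0853]
ee_rot: [-3.136, 0.003, -2.132]
force: [9.7, -3.6, -6.5]
width: 0.0003
gripper_force: 4.6
```

```bash
python3 -c "
from h import *
st()
f=arm.grab_frame('top')
for q in('jaw','block'):
    for d in arm.recognise(q,f)[:4]: print(q,d['conf'],world(f,d['at']).round(3))
f=arm.grab_frame('scene'); save(f,'w.png',(250,150,400,262),5)"
```

```text
t 14.17 yawx -122.1 shaft in tool [-60.9  20. ] z 0.0853 Ftool [ -2.1 -10.1   6.6] torque/F est Nm 0.61
block 0.76 [ 0.397 -0.485  0.083]
block 0.67 [ 0.395 -0.258  0.081]
block 0.5 [ 0.491 -0.282  0.082]
block 0.47 [ 0.494 -0.462  0.083]
```

View pics/w.png

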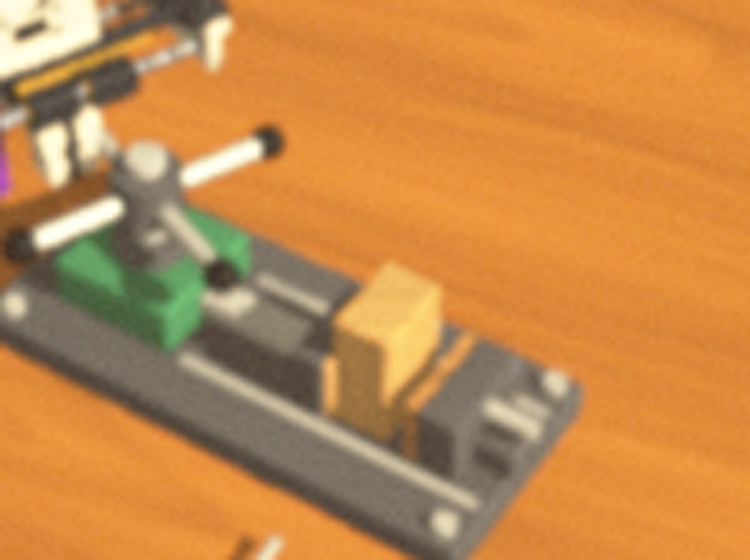

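The block stands upright with the jaw just reaching it at crop (330,380). A gap to the stop remains, and torque is steady at 0.62 N m.

Request:
servo_tool --pt "1 0.6 3.1 0 0 0 3" --pt "1 0.6 3.1 0 0 0 3" --pt "1 0.7 3.1 0 0 0 3" --pt "1 0.7 3.1 0 0 0 3" --pt "1 0.7 3.1 0 0 0 3" --pt "1 0.7 3.1 0 0 0 3" --pt "1 0.7 3.1 0 0 0 3" --pt "1 0.7 3.1 0 0 0 3" --pt "1 0.7 3.1 0 0 0 3" --pt "1 0.7 3.1 0 0 0 3"

```text
t: 15.2
eef_pos: [0.5054, -0.1532, 0.0852]
ee_rot: [-3.139, -0.001, -2.656]
force: [-1.1, -12.0, 2.9]
width: 0.0001
gripper_force: 5.5
```

```bash
python3 -c "
from h import *
st()"
```

```text
t 15.2 yawx -152.2 shaft in tool [-61.9  20.1] z 0.0852 Ftool [  6.6 -10.1  -2.9] torque/F est Nm 0.63
```

Request:
servo_tool --pt "1 0.8 3.1 0 0 0 3" --pt "1 0.8 3.1 0 0 0 3" --pt "1 0.8 3.1 0 0 0 3"

```text
t: 15.45
eef_pos: [0.4984, -0.1459, 0.0851]
ee_rot: [-3.14, -0.002, -2.813]
force: [-3.6, -11.8, 5.4]
width: 0.0005
gripper_force: 5.5
```

```bash
python3 -c "
from h import *
st()"
```

```text
t 15.45 yawx -161.2 shaft in tool [-62.2  20.4] z 0.0851 Ftool [  7.2 -10.   -5.4] torque/F est Nm 0.62
```

Request:
servo_tool --pt "1 1.1 3.1 0 0 0 3" --pt "1 1.1 3.1 0 0 0 3" --pt "1 1.0 3.1 0 0 0 3"

```text
t: 15.7
eef_pos: [0.4927, -0.1376, 0.0851]
ee_rot: [-3.139, -0.002, -2.97]
force: [-2.8, -10.9, 5.5]
width: 0.0001
gripper_force: 5.3
```

```bash
python3 -c "
from h import *
st()"
```

```text
t 15.7 yawx -170.2 shaft in tool [-62.5  20.8] z 0.0851 Ftool [  4.6 -10.3  -5.5] torque/F est Nm 0.64
```

Request:
servo_tool --pt "1 0.9 3.2 0 0 0 3" --pt "1 0.9 3.2 0 0 0 3" --pt "1 0.9 3.2 0 0 0 3"

```text
t: 15.95
eef_pos: [0.4884, -0.1284, 0.085]
ee_rot: [-3.139, -0.003, -3.127]
force: [-5.6, -10.9, 7.3]
width: 0.0004
gripper_force: 5.4
```

```bash
python3 -c "
from h import *
st()"
```

```text
t 15.95 yawx -179.2 shaft in tool [-62.6  21. ] z 0.085 Ftool [  5.8 -10.9  -7.2] torque/F est Nm 0.68
```

Request:
servo_tool --pt "1 0.9 3.2 0 0 0 3" --pt "1 0.9 3.2 0 0 0 3"

```text
t: 16.12
eef_pos: [0.4863, -0.1219, 0.085]
ee_rot: [-3.139, -0.003, 3.051]
force: [-5.2, -9.0, 7.6]
width: 0.0009
gripper_force: 5.5
```

```bash
python3 -c "
from h import *
st()"
```

```text
t 16.12 yawx 174.8 shaft in tool [-62.7  21.2] z 0.085 Ftool [ 4.4 -9.4 -7.6] torque/F est Nm 0.59
```

Backing off a little to clear the stored side forces, then pushing on in finer steps.

Request:
servo_tool --pt "1 0 -3 0 0 0 0" --pt "1 -1.5 -3 0 0 0 0" --pt "1 0 0 0 0 0 0" --pt "1 0 2 0 0 0 0" --pt "1 0 1 0 0 0 0" --pt "1 0 1 0 0 0 0" --pt "1 0 1 0 0 0 0" --pt "1 0 1 0 0 0 0"

```text
t: 16.78
eef_pos: [0.4896, -0.1213, 0.0844]
ee_rot: [-3.14, -0.001, 3.054]
force: [2.2, -11.7, -2.6]
width: 0.0004
gripper_force: 5.4
```

```bash
python3 -c "
from h import *
st()"
```

```text
t 16.78 yawx 175.0 shaft in tool [-59.6  20. ] z 0.0844 Ftool [ -3.2 -11.5   2.6] torque/F est Nm 0.68
```

Request:
servo_tool --pt "1 0.4 1.1 0 0 0 1" --pt "1 0.4 1.1 0 0 0 1" --pt "1 0.4 1.1 0 0 0 1"

```text
t: 17.03
eef_pos: [0.4888, -0.1181, 0.0844]
ee_rot: [-3.14, -0.0, 3.001]
force: [3.0, -11.8, -3.7]
width: 0.0003
gripper_force: 5.2
```

```bash
python3 -c "
from h import *
st()"
```

```text
t 17.03 yawx 171.9 shaft in tool [-59.7  20.2] z 0.0844 Ftool [ -4.6 -11.2   3.7] torque/F est Nm 0.67
```

Request:
servo_tool --pt "1 0.4 1.1 0 0 0 1" --pt "1 0.4 1.1 0 0 0 1" --pt "1 0.4 1.1 0 0 0 1"

```text
t: 17.28
eef_pos: [0.4882, -0.1148, 0.0844]
ee_rot: [-3.139, 0.0, 2.948]
force: [2.7, -13.3, -3.9]
width: 0.0006
gripper_force: 5.6
```

```bash
python3 -c "
from h import *
st()"
```

```text
t 17.28 yawx 168.9 shaft in tool [-59.7  20.1] z 0.0844 Ftool [ -5.2 -12.5   3.9] torque/F est Nm 0.74
```

Request:
servo_tool --pt "1 0.4 1.1 0 0 0 1" --pt "1 0.4 1.1 0 0 0 1" --pt "1 0.4 1.1 0 0 0 1"

```text
t: 17.53
eef_pos: [0.4878, -0.1116, 0.0844]
ee_rot: [-3.139, 0.0, 2.896]
force: [4.6, -13.9, -4.1]
width: 0.0005
gripper_force: 6.3
```

```bash
python3 -c "
from h import *
st()"
```

```text
t 17.53 yawx 165.9 shaft in tool [-59.8  20.2] z 0.0844 Ftool [ -7.8 -12.4   4.2] torque/F est Nm 0.74
```

Request:
servo_tool --pt "1 0.3 1.1 0 0 0 1" --pt "1 0.3 1.1 0 0 0 1" --pt "1 0.3 1.1 0 0 0 1"

```text
t: 17.78
eef_pos: [0.4875, -0.1084, 0.0844]
ee_rot: [-3.139, -0.0, 2.844]
force: [2.0, -16.4, -3.4]
width: 0.0002
gripper_force: 7.0
```

```bash
python3 -c "
from h import *
st()"
```

```text
t 17.78 yawx 162.9 shaft in tool [-59.9  20.4] z 0.0844 Ftool [ -6.7 -15.1   3.4] torque/F est Nm 0.91
```

Request:
servo_tool --pt "1 0.3 0.6 0 0 0 0.5" --pt "1 0.3 0.5 0 0 0 0.5"

```text
t: 17.95
eef_pos: [0.4874, -0.1073, 0.0845]
ee_rot: [-3.139, 0.0, 2.827]
force: [3.3, -16.2, -3.9]
width: 0.0007
gripper_force: 7.1
```

```bash
python3 -c "
from h import *
st()"
```

```text
t 17.95 yawx 162.0 shaft in tool [-59.9  20.4] z 0.0845 Ftool [ -8.2 -14.4   4. ] torque/F est Nm 0.86
```

Request:
servo_tool --pt "1 0.4 0.8 0 0 0 0.8" --pt "1 0.4 0.8 0 0 0 0.7"

```text
t: 18.12
eef_pos: [0.4873, -0.1057, 0.0845]
ee_rot: [-3.139, 0.001, 2.8]
force: [5.1, -19.3, -4.6]
width: 0.0007
gripper_force: 7.5
```

```bash
python3 -c "
from h import *
st()"
```

```text
t 18.12 yawx 160.4 shaft in tool [-60.   20.4] z 0.0845 Ftool [-11.2 -16.5   4.7] torque/F est Nm 0.99
```

Push is 1.6 times the free value: stopping here, backing off and lifting clear.

Request:
servo_tool --pt "1 0 -3 0 0 0 0" --pt "1 0 -5 0 0 0 0" --pt "1 0 -7 0 0 0 0" --pt "1 0 -2 -5 0 0 0" --pt "1 0 0 -20 0 0 0" --pt "1 0 0 -30 0 0 0" --pt "1 0 0 -30 0 0 0" --pt "1 0 0 -20 0 0 0" --pt "1 0 0 0 0 0 0" --pt "1 0 0 0 0 0 0"

```text
t: 18.95
eef_pos: [0.4821, -0.1194, 0.1911]
ee_rot: [3.14, 0.003, 2.801]
force: [-0.5, 0.3, -0.6]
width: 0.0006
gripper_force: 0.0
```

```bash
python3 -c "
from h import *
st()
f=arm.grab_frame('scene'); save(f,'e.png',(250,150,400,262),5)"
```

```text
t 18.95 yawx 160.5 shaft in tool [-60.3  35.1] z 0.1911 Ftool [0.6 0.1 0.6] torque/F est Nm -0.01
```

View pics/e.png

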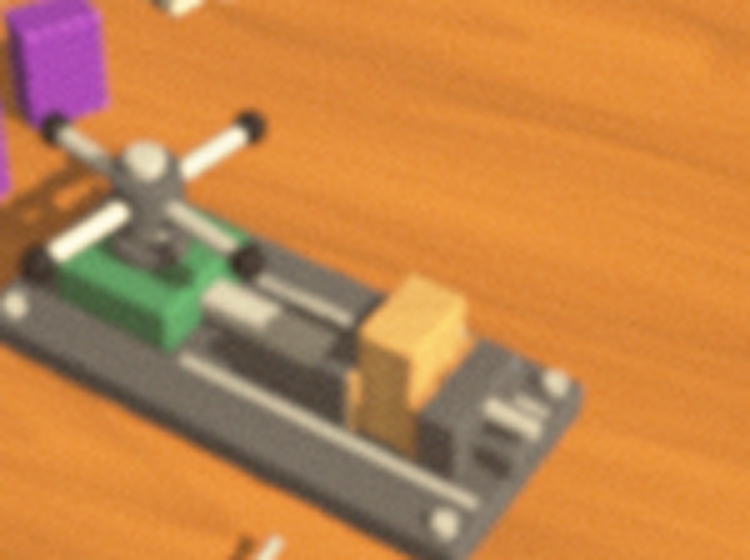

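The block is upright and pinched between the jaws, at crop (412,370). I'll check its offset from the centre line by projecting its expected corners.

```bash
python3 -c "
from h import *
f=arm.grab_frame('scene')
a=np.radians(-9.45);xs=np.array([np.cos(a),np.sin(a)]);ys=np.array([-xs[1],xs[0]]);o=c+.125*ys
for yf in(.038,.074):
  for x in(-.028,0,.028):
    print(yf,x,((proj(f,(*(o+x*xs+yf*ys),.105))-[250,150])*5).round())
for x in (-.035,.035):
  print('stop top',x,((proj(f,(*(o+x*xs+.074*ys),.072))-[250,150])*5).round(),'jaw top',((proj(f,(*(o+x*xs+.038*ys),.072))-[250,150])*5).round())
"
```

```text
0.038 -0.028 [406. 267.]
0.038 0 [379. 297.]
0.038 0.028 [351. 327.]
0.074 -0.028 [461. 292.]
0.074 0 [435. 322.]
0.074 0.028 [408. 354.]
stop top -0.035 [465. 326.] jaw top [410. 301.]
stop top 0.035 [400. 403.] jaw top [344. 377.]
```

```bash
python3 -c "
from h import *
print(arm.job_done())"
```

```text
the job is handed in; nothing more can be done
None
```

The maple block is clamped upright between the jaws, within about 1 mm of the centre line, with an estimated grip of 25–35 N. The arm is clear and the job is handed in, but no verdict came back.

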